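# Pack the stick vacuum's accessories into their storage box

### The arm

A 6-joint arm with a two-finger parallel gripper is mounted at the origin on the work surface. World frame = base frame: x ahead of the robot, y to its left, z up, the work surface at z = 0. Lengths are in m, angles in rad, forces in N, time in s.
With the tool pointing down it reaches from about 0.325 to 0.9 m from the base axis. Payload 6.1 kg.
Tool frame: the origin (TCP) lies between the finger pads; the fingertips stand 25 mm ahead of it and the grasp point (between the pads) lies 6 mm ahead of it; z points along the fingers, y is the line along which they close (so a half turn about z gives the same grasp; the last joint's range is limited). The gripper opens to 87 mm and grips with 3 to 60 N. Pads are 19 mm wide; open, the fingers measure 117 mm over their backs; the gripper's body (75 mm by 190 mm) begins 51 mm behind the grasp point.
Start: joints at [-1.349, 0.22, 1.526, -0, 1.395, -0.126], TCP at [0.213, -0.588, 0.248] pointing down, gripper open.
Joint ranges: [-2.98, 2.98], [-0.91, 2.08], [0.09, 2.57], [-1.24, 4.39], [0.2, 2.65], [-2.68, 2.68]. Speed limits (rad/s): [2.57, 2.57, 3.01, 3.14, 3.14, 3.14].

### API

Orientations are given as a rotation vector (axis times angle).
In Python, from rig import manip, imaging, hand_in gives the robot as it stands. The module is installed in compiled form; this text tells all that it offers.
- The arm moves only by the tool servo_tool, never from a script. Its argument "targets" is a list that holds one entry, the list of rows, each a list of 7 numbers: the opening, from -1 (shut) to 1 (fully open), then the shift along the world's x, y, z in units of 25 mm (1.0 is 25 mm), then the turn, a rotation vector about the world's x, y, z in rad. In form: [[[claw, dx, dy, dz, wx, wy, wz], ...]]. A call has exactly 5 rows; each row is the pose to reach, as a shift and turn from the pose commanded when the call began; what a row does not reach only later rows make up. A row lasts 1/10 s, in which the tool goes at most 50 mm and 8.59 degrees, less where a joint would pass 70% of its speed; a pose out of reach is approached as far as the arm can. A call with a gripper value outside its range is refused whole. The fingers move at their own pace and stop on an object; the grip force is fixed at half the most. Time passes only in rows, so rows that repeat a pose let the fingers close, or fill a call up. It gives the time, the measured TCP pose, the force, the opening and the grip force at its end, in the units of the state.
- manip.read_state(): the state, without advancing time (a new reading comes with each control period).
- imaging.get_image(name): name is "scene" or "top" or "wrist"; returns the picture (384x512x3 uint8, red, green, blue); there is no depth.
- imaging.calibration(name): a dict with "K" (3x3 intrinsics, pixels), "R" (3x3) and "t" (3): a world point X has camera coordinates R X + t. Camera axes: x right, y down, z forward; pixel columns grow to the right and rows downward; lengths in m; the calibration is good to about 2 mm. The wrist camera is an equidistant fisheye: a pixel r from the principal point sees the ray r / f radians off the axis. A picture is of the moment at which its call begins: read the wrist's pose just before it. calibration takes no time and is no camera call; for the wrist camera it gives the pose at the moment of the call.
- hand_in(): hands the job in; it is judged then, once.
The state is a dict: "time_s": time; "qpos": joint angles; "joint_vel": joint speeds; "joint_torque": joint torques, N m; "tcp_pos": TCP position; "tool_rot": TCP orientation; "force": force on the tool from outside, world axes, zero at the start; "torque": the same for the moment, N m; "finger_gap": opening from 0.0 (shut) to 1.0 (fully open); "grasp_force": force on a finger pad.
Only numpy, scipy, OpenCV 4.12 (cv2) and the standard library are available. Lean on these libraries where they do the work, as an engineer would, in place of code of your own. Each camera call takes 0.05 s, during which the arm holds its last target. There are 200 camera calls.

### The job

Pack the stick vacuum's four accessories (the grey crevice tool, upholstery nozzle and dusting brush with red rings, and the white filter with the blue cap) into the storage box, each seated fully down in the well moulded for it: long slot, rectangle, large round and small round; the crevice tool lies flat and the others stand upright as they do now. The black look-alikes with yellow rings belong to the shop vacuum: leave them where they are.

Things in the scene. Friction and masses are not known exactly. Their poses are not given: they have to be found in the camera images.
- crevice_tool: stick vacuum's crevice tool, lying flat: grey, red rings and latch on its socket. 160 mm long (x), socket (-x end) 36 mm dia x 48 mm, then a flat-sided nozzle 32 mm wide (y), height falling from 35 mm by the socket to 19 mm at the tip. Origin: mid-length, on the underside; z up. Grip across y at x -5 to -30 mm, where it is 31 to 35 mm high. 70 g.
- upholstery_nozzle: stick vacuum's upholstery nozzle, standing mouth down: grey; head 120 (x) x 46 (y) x 24 mm high with red strips on its long sides; a neck rises from its middle to an upright round socket 36 mm dia, 42 to 78 mm above the underside, with red rings. Origin: centre of the underside, on the socket's axis; z up. 80 g.
- dusting_brush: stick vacuum's dusting brush, standing on dark bristles: grey; round, 60 mm dia up to 30 mm high, then a neck and an upright round socket 36 mm dia, 42 to 78 mm above the underside, with red rings. Origin: centre of the underside; z up. 70 g.
- spare_filter: stick vacuum's spare filter, standing: white pleated cylinder 44 mm dia, 70 mm high, the top 20 mm a blue cap. Origin: centre of the underside; z up. 70 g.
- crevice_well: dark blue insert 192 (x) x 90 x 24 mm, fixed in the pale storage box (206 x 380 mm, walls 42 mm high; four inserts side by side, any order). Origin: centre of its underside, 5 mm above the counter; z up. Centred pale-floored well, 14 mm deep (floor at z 10 mm, top at 24 mm): long slot 180 (x) x 52 mm (y) for the crevice tool, widened to 78 mm by finger scoops over the middle 48 mm.
- nozzle_well: dark blue insert 192 (x) x 90 x 24 mm, fixed in the pale storage box (206 x 380 mm, walls 42 mm high; four inserts side by side, any order). Origin: centre of its underside, 5 mm above the counter; z up. Centred pale-floored well, 14 mm deep (floor at z 10 mm, top at 24 mm): rectangle 140 (x) x 66 mm (y) for the upholstery nozzle.
- brush_well: dark blue insert 192 (x) x 90 x 24 mm, fixed in the pale storage box (206 x 380 mm, walls 42 mm high; four inserts side by side, any order). Origin: centre of its underside, 5 mm above the counter; z up. Centred pale-floored well, 14 mm deep (floor at z 10 mm, top at 24 mm): large round, 80 mm dia, for the dusting brush.
- filter_well: dark blue insert 192 (x) x 90 x 24 mm, fixed in the pale storage box (206 x 380 mm, walls 42 mm high; four inserts side by side, any order). Origin: centre of its underside, 5 mm above the counter; z up. Centred pale-floored well, 14 mm deep (floor at z 10 mm, top at 24 mm): small round, 62 mm dia, for the filter.
- shop_crevice: shop vacuum's crevice tool, not to be packed: shape, size, origin and axes as crevice_tool, but black with yellow rings and no latch.
- shop_brush: shop vacuum's dusting brush, not to be packed: shape, size and origin as dusting_brush, but black with yellow rings.
Things that resemble listed ones, but are neither listed nor needed, are in the scene too. Leave any pink look-alike of the dusting_brush alone. Leave any pink look-alike of the upholstery_nozzle alone.

How it is judged:
By the outcome, as a careful person would: the job done as asked, in the order asked, and still so for the second after the job is handed in, with the robot touching nothing.
It also fails if it takes over 115 s, if anything falls off the work surface, if the arm or the gripper's body presses on something with over 40 N, if the wrist force passes 120 N, or if a joint passes its speed limit or range.

## Working session

There is one attempt and no reset: what is moved stays moved. The work goes in short steps, Python scripts to look and compute and a tool call to move; the robot and the scene stay as the last step left them, time stands still between calls to the robot, and variables do not carry over. Pictures are saved under pics/ and viewed, at most 14 in all, crops included, and the job is handed in when it is done.

Besides the shell and the picture viewer there is one more tool, called in YAML: its name, and indented under it one key for each argument. servo_tool: Moves the arm, as the interface text tells. Its arguments: {"type":"object","properties":{"targets":{"type":"array"}},"required":["targets"]}

```bash
mkdir -p pics
python3 - <<'E'
from rig import manip, imaging
import cv2,numpy as np
for n in("scene","top","wrist"):
    im=imaging.get_image(n); cv2.imwrite(f"pics/{n}0.png",im[:,:,::-1])
    c=imaging.calibration(n); print(n,{k:np.round(v,3).tolist() for k,v in c.items() if hasattr(v,'shape') or isinstance(v,list)}, list(c))
s=manip.read_state();print({k:np.round(v,3).tolist() for k,v in s.items()})
E
ls
```

```text
scene {'K': [[466.012, 0.0, 252.692], [0.0, 466.012, 192.601], [0.0, 0.0, 1.0]], 'R': [[-0.861, 0.509, -0.003], [0.399, 0.671, -0.625], [-0.316, -0.539, -0.78]], 't': [0.528, -0.097, 1.803]} ['K', 'R', 't']
top {'K': [[413.208, 0.0, 256.48], [0.0, 413.208, 194.295], [0.0, 0.0, 1.0]], 'R': [[-0.003, -1.0, 0.01], [-0.995, 0.002, -0.101], [0.101, -0.01, -0.995]], 't': [-0.145, 0.539, 1.206]} ['K', 'R', 't']
wrist {'K': [[297.319, 0.0, 256.68], [0.0, 297.319, 187.285], [0.0, 0.0, 1.0]], 'R': [[0.341, -0.94, -0.001], [-0.905, -0.328, 0.271], [-0.255, -0.091, -0.963]], 't': [-0.625, -0.032, 0.39]} ['K', 'R', 't']
{'time_s': 0.15, 'qpos': [-1.349, 0.221, 1.527, -0.0, 1.395, -0.126], 'joint_vel': [0.001, -0.004, -0.002, 0.0, 0.001, 0.001], 'joint_torque': [0.001, -49.519, -38.788, 0.07, 0.053, -0.0], 'tcp_pos': [0.213, -0.587, 0.247], 'tool_rot': [-3.093, -0.543, 0.0], 'force': [-0.152, 0.262, -0.296], 'torque': [0.028, 0.03, -0.041], 'grasp_force': 0.0, 'finger_gap': 1.0}
pics
```

View pics/top0.png

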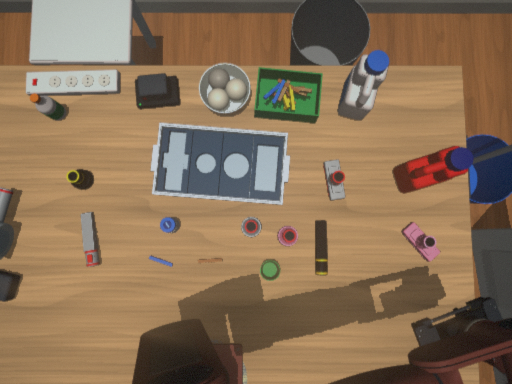

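View pics/scene0.png

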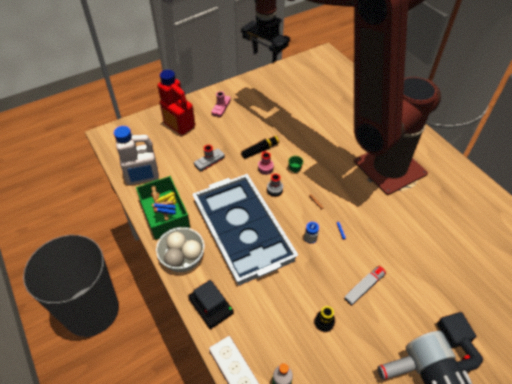

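Top view: crevice candidates are grey (90,238) and black (321,247). Brush candidates are grey (251,227), pink (288,236) and black with yellow (78,177). Nozzle candidates are grey (335,180) and pink (421,240). The filter is at (169,225). The box wells from left to right are slot (175,160), small round (206,163), large round (236,165) and rectangle (266,168). The grey ones with red rings fit the description, so I'll confirm them in an enlarged montage.

```bash
cat > h.py <<'E'
from rig import manip, imaging
import cv2, numpy as np
def ray(n,uv,c=None):
    c=c or imaging.calibration(n); K,R,t=[np.array(c[k]) for k in 'KRt']
    d=np.array([(uv[0]-K[0,2])/K[0,0],(uv[1]-K[1,2])/K[1,1],1.])
    if n=='wrist':
        r=np.hypot(d[0],d[1]); d=np.array([d[0]/r*np.sin(r),d[1]/r*np.sin(r),np.cos(r)]) if r>1e-9 else np.array([0,0,1.])
    return -R.T@t, R.T@d
def plane(n,uv,z,c=None):
    o,d=ray(n,uv,c); return o+d*(z-o[2])/d[2]
def tri(*rays):
    A=np.zeros((3,3));b=np.zeros(3)
    for o,d in rays:
        d=d/np.linalg.norm(d);P=np.eye(3)-np.outer(d,d);A+=P;b+=P@o
    X=np.linalg.solve(A,b); return X,max(np.linalg.norm(np.cross(X-o,d/np.linalg.norm(d))) for o,d in rays)
def blobs(im,lo,hi,box=None,amin=8):
    """HSV mask blobs: centre, area, minAreaRect"""
    h=cv2.cvtColor(im,cv2.COLOR_RGB2HSV)
    m=cv2.inRange(h,lo,hi) if lo[0]<=hi[0] else cv2.inRange(h,(lo[0],*lo[1:]),(180,*hi[1:]))|cv2.inRange(h,(0,*lo[1:]),hi)
    if box: k=np.zeros_like(m);k[box[1]:box[3],box[0]:box[2]]=255;m&=k
    cs,_=cv2.findContours(m,cv2.RETR_EXTERNAL,cv2.CHAIN_APPROX_NONE)
    out=[]
    for c in cs:
        M=cv2.moments(c)
        if M['m00']>=amin: out.append((M['m10']/M['m00'],M['m01']/M['m00'],M['m00'],cv2.minAreaRect(c),c))
    return sorted(out,key=lambda b:-b[2])
E
python3 - <<'E'
import cv2,numpy as np
t=cv2.imread('pics/top0.png');s=cv2.imread('pics/scene0.png')
f=lambda im,x,y:cv2.resize(im[y-30:y+30,x-30:x+30],(190,190),interpolation=cv2.INTER_CUBIC)
P=[(90,238),(321,247),(251,227),(78,177),(335,180),(421,240),(169,225),(288,236)]
Q=[(365,285),(260,147),(275,184),(325,319),(210,156),(220,103),(312,232),(265,162)]
r=[f(t,*p) for p in P];q=[f(s,*p) for p in Q]
cv2.imwrite('pics/m.png',np.vstack([np.hstack(r[:4]),np.hstack(r[4:]),np.hstack([q[0],q[2],q[4],q[6]])]))
E
```

```text
(no output)
```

View pics/m.png

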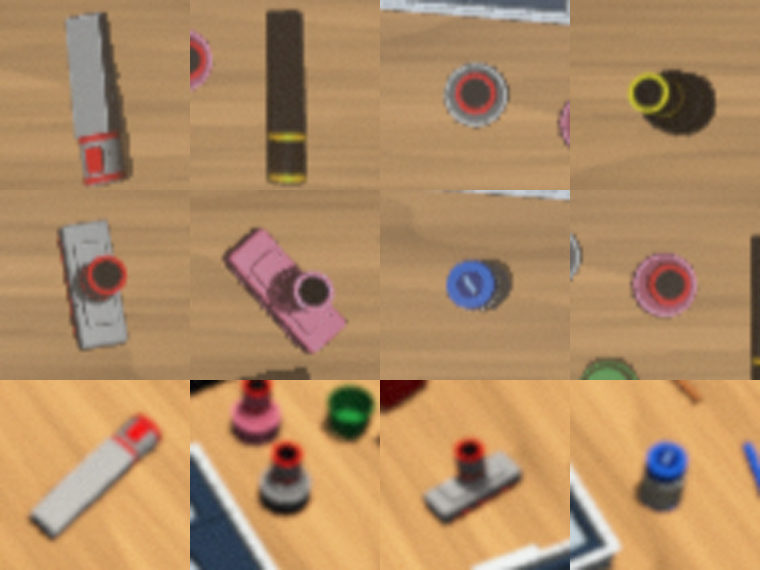

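The montage confirms it: grey with red for crevice (90,238), brush (251,227) and nozzle (335,180), and blue on white for the filter (169,225). Next is a coarse measurement from the top and scene views.

Run:
```python
from h import *
T=imaging.get_image('top');S=imaging.get_image('scene')
red=((172,130,90),(8,255,255)); blue=((105,120,90),(125,255,255))
for n,lo,hi,bt,bs in(("brush",*red,(238,214,264,240),(260,165,290,200)),("nozzle",*red,(326,165,346,195),(200,140,217,165)),("filter",*blue,(158,214,180,238),(300,220,322,236)),("latch",*red,(78,240,104,270),(365,262,392,285))):
    a=blobs(T,lo,hi,bt,3)[0];b=blobs(S,lo,hi,bs,3)[0]
    X,e=tri(ray('top',a[:2]),ray('scene',b[:2])); print(n,np.round(a[:3],1),np.round(b[:3],1),X.round(4),round(e,4))
# wells: pale floor
for z in(.015,.029):
  pass
h=cv2.cvtColor(T,cv2.COLOR_RGB2HSV); print([h[160,175],h[163,206],h[165,220],h[130,200]])
for b in blobs(T,(90,10,120),(125,90,215),(155,125,290,205),60): print(np.round(b[:3],1),[np.round(x,1) for x in b[3]],plane('top',b[:2],.015).round(4))
```

```text
brush [250.7 226.1 107.5] [275.1 177.1  60. ] [ 0.4434 -0.1291  0.0782] 0.0003
nozzle [338.2 176.5 107.5] [207.9 148.1  44.5] [ 0.5847 -0.3815  0.078 ] 0.0001
filter [167.5 224.2 136. ] [312.  227.4  84.5] [0.4493 0.11   0.0645] 0.0003
latch [ 89.1 258.1  24. ] [379.4 269.8  43.5] [0.3515 0.3401 0.0432] 0.0023
[array([102,  31, 187], dtype=uint8), array([100,  31, 190], dtype=uint8), array([105,  58,  79], dtype=uint8), array([90, 15, 86], dtype=uint8)]
[ 175.4  161.  1006. ] [array([175.4, 160.9]), array([24.8, 58.3]), np.float64(7.1)] [0.6427 0.0995 0.015 ]
[266.  168.1 896. ] [array([266. , 168.1]), array([21.5, 45.3]), np.float64(4.2)] [ 0.6202 -0.1755  0.015 ]
[230.3 165.9 844. ] [array([221.1, 163.2]), array([134.6,  70.9]), np.float64(4.6)] [ 0.6273 -0.0671  0.015 ]
[235.9 165.6 476. ] [array([236. , 165.5]), array([25., 24.]), np.float64(90.0)] [ 0.6283 -0.0844  0.015 ]
[205.7 163.1 279.5] [array([205.5, 163.5]), array([19., 19.]), np.float64(90.0)] [0.636  0.0075 0.015 ]
```

servo_tool:
  targets:
    - [[1,1,1.4,0.2,0,0,-0.1],[1,2,2.8,0.4,0,0,-0.2],[1,3,4.2,0.6,0,0,-0.348],[1,4,5.5,0.8,0,0,-0.348],[1,5,6.8,1,0,0,-0.348]]

```text
time_s: 0.75
tcp_pos: [0.3387, -0.4161, 0.2727]
tool_rot: [3.142, -0.001, 0.0]
force: [0.6, -0.1, -0.5]
finger_gap: 0.999
grasp_force: 0.0
```

servo_tool:
  targets:
    - [[1,1,1.4,0.2,0,0,0],[1,2,2.8,0.4,0,0,0],[1,3,4.2,0.6,0,0,0],[1,4,5.5,0.8,0,0,0],[1,5,6.8,1,0,0,0]]

```text
time_s: 1.25
tcp_pos: [0.4637, -0.246, 0.2979]
tool_rot: [3.141, -0.0, 0.001]
force: [-0.3, -0.9, -0.3]
finger_gap: 0.998
grasp_force: 0.0
```

```bash
cat > snap.py <<'E'
import sys,pickle
from h import *
s=manip.read_state();c=imaging.calibration('wrist');im=imaging.get_image('wrist')
pickle.dump((im,c),open(f'pics/{sys.argv[1]}.pkl','wb'));cv2.imwrite(f'pics/{sys.argv[1]}.png',im[:,:,::-1])
print(s['time_s'],np.round(s['tcp_pos'],4),np.round(s['tool_rot'],4))
E
python3 snap.py A
```

```text
1.25 [ 0.4637 -0.246   0.2979] [ 3.1413e+00 -3.0000e-04  6.0000e-04]
```

View pics/A.png

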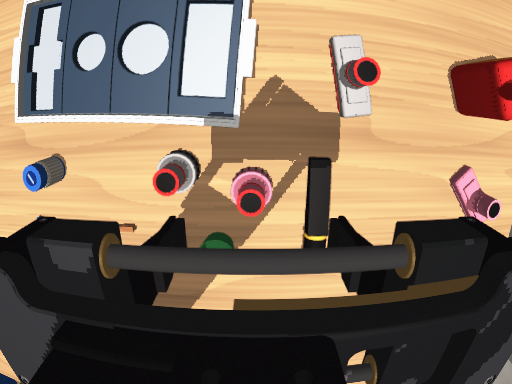

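Wrist view A shows the wells in a row at the top left: slot (45,60), small round (90,52), large round (146,48), rectangle (208,50). Also visible are the grey brush's rim (166,181), the grey nozzle's rim (366,72) and the filter cap (33,178). I'll move left for a second view, then on to the crevice tool.

servo_tool:
  targets:
    - [[1,0,2,0,0,0,0],[1,0,4,0,0,0,0],[1,0,6,0,0,0,0],[1,0,8,0,0,0,0],[1,0,8,0,0,0,0]]

```text
time_s: 1.8
tcp_pos: [0.4627, -0.0424, 0.2977]
tool_rot: [-3.139, -0.01, -0.001]
force: [0.0, -0.8, 0.5]
finger_gap: 1.001
grasp_force: 0.0
```

```bash
python3 snap.py B
```

```text
1.8 [ 0.4627 -0.0424  0.2977] [-3.1394e+00 -1.0500e-02 -8.0000e-04]
```

servo_tool:
  targets:
    - [[1,-1.3,1.5,0,0,0,0],[1,-2.6,3,0,0,0,0],[1,-3.9,4.5,0,0,0,0],[1,-5,6,0,0,0,0],[1,-5,6,0,0,0,0]]

```text
time_s: 2.35
tcp_pos: [0.3361, 0.1046, 0.2978]
tool_rot: [-3.14, -0.007, -0.001]
force: [-0.4, 0.1, -0.3]
finger_gap: 1.004
grasp_force: 0.0
```

```bash
python3 snap.py C
```

```text
2.35 [0.3361 0.1046 0.2978] [-3.1404e+00 -6.7000e-03 -1.0000e-03]
```

servo_tool:
  targets:
    - [[1,-0.4,2,0,0,0,0],[1,-0.8,4,0,0,0,0],[1,-1.2,6,0,0,0,0],[1,-1.2,8,0,0,0,0],[1,-1.2,8,0,0,0,0]]

```text
time_s: 2.9
tcp_pos: [0.3089, 0.3054, 0.2967]
tool_rot: [-3.141, -0.004, 0.002]
force: [0.5, -1.3, -0.4]
finger_gap: 0.997
grasp_force: 0.0
```

```bash
python3 snap.py D; python3 -c "
import cv2,numpy as np
cv2.imwrite('pics/BCD.png',np.vstack([np.hstack([cv2.imread('pics/B.png')[:260],cv2.imread('pics/C.png')[:260]]),np.hstack([cv2.imread('pics/D.png')[:260]]*2)])[:,:])
i=cv2.imread('pics/BCD.png');cv2.imwrite('pics/BCD.png',cv2.resize(i[:, :],(800,406)))"
```

```text
2.9 [0.3089 0.3054 0.2967] [-3.1412e+00 -4.3000e-03  1.8000e-03]
```

View pics/BCD.png

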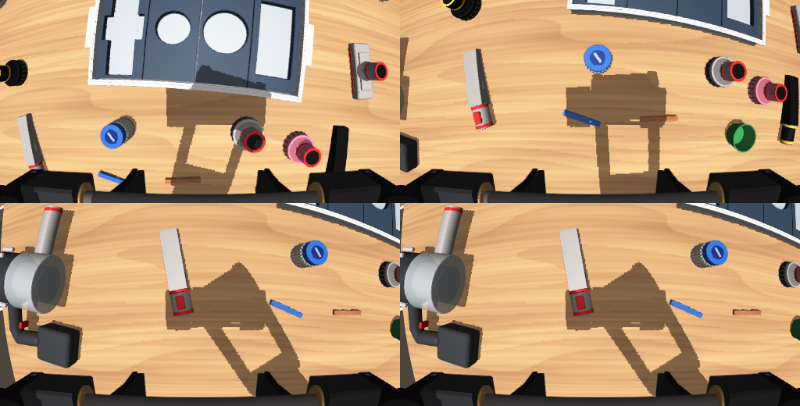

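Views B–D (1/0.78 px): brush rim B (326,182) and C (431,91). Nozzle rim B (484,91). Filter cap B (144,175), C (252,73) and D (404,63). Crevice tool C (98,110) and D (225,90), socket toward the robot.

```bash
cat > meas.py <<'E'
from h import *
import pickle
V={k:pickle.load(open(f'pics/{k}.pkl','rb')) for k in 'ABCD'}
R=lambda k,uv: ray('wrist',uv,V[k][1])
red=((172,120,80),(8,255,255))
def hole(k,box):
    im=V[k][0][box[1]:box[3],box[0]:box[2]];h=cv2.cvtColor(im,cv2.COLOR_RGB2HSV)
    m=cv2.inRange(h,(172,120,80),(180,255,255))|cv2.inRange(h,(0,120,80),(8,255,255))
    cs,hi=cv2.findContours(m,cv2.RETR_CCOMP,cv2.CHAIN_APPROX_NONE)
    c=max((c for c,q in zip(cs,hi[0]) if q[3]>=0),key=cv2.contourArea)
    e=cv2.fitEllipse(c);return np.array(e[0])+box[:2],e[1]
def show(n,d):
    X,e=tri(*[R(k,uv) for k,uv in d.items()]);print(n,X.round(4),'err',round(e,4),{k:np.round(v,1).tolist() for k,v in d.items()});return X
show('brush',{k:hole(k,b)[0] for k,b in dict(A=(148,162,190,200),B=(305,160,350,200),C=(415,72,450,112)).items()})
show('nozzle',{k:hole(k,b)[0] for k,b in dict(A=(345,50,388,95),B=(468,72,505,112)).items()})
cap={}
for k,b in dict(A=(15,155,75,200),B=(120,145,180,200),C=(225,50,285,100),D=(375,40,430,90)).items():
    q=blobs(V[k][0],(105,120,90),(125,255,255),b,50)[0]; cap[k]=q[:2]
show('cap',cap)
W={}
for k,b in dict(A=(15,0,245,120),B=(115,0,395,112)).items():
    im=V[k][0];q=blobs(im,(0,0,170),(180,60,255),b,300)
    for x in q: print(k,np.round(x[:3],0),[np.round(y,1) for y in x[3]])
    h=cv2.cvtColor(im,cv2.COLOR_RGB2HSV);print(h[50,146],h[50,208])
for k,b in dict(C=(80,50,140,175),D=(195,20,255,150)).items():
    im=V[k][0]
    q=blobs(im,*red,b,10)
    for x in q: print(k,'red',np.round(x[:3],1))
    for x in blobs(im,(0,0,140),(180,45,255),b,200): print(k,'grey',np.round(x[:3],1),cv2.boxPoints(x[3]).round(0).tolist())
E
python3 meas.py
```

```text
brush [ 0.4452 -0.1294  0.0785] err 0.0003 {'A': [165.4, 182.0], 'B': [325.6, 181.5], 'C': [432.9, 90.8]}
nozzle [ 0.5871 -0.382   0.0787] err 0.0001 {'A': [366.9, 70.9], 'B': [487.8, 90.9]}
cap [0.4506 0.11   0.0671] err 0.0004 {'A': [31.7, 177.9], 'B': [143.0, 174.3], 'C': [252.8, 73.9], 'D': [405.0, 63.0]}
A [ 207.   50. 3965.] [array([206.6,  49.4]), array([44.8, 94.9]), np.float64(4.9)]
A [  47.   58. 1886.] [array([46.9, 57.4]), array([ 27.7, 104.7]), np.float64(5.0)]
A [ 145.   48. 1748.] [array([145. ,  48.3]), array([43.5, 52.1]), np.float64(33.7)]
A [ 73.  94. 969.] [array([109. ,  59.5]), array([188., 119.]), np.float64(-0.0)]
A [ 91.  51. 734.] [array([90.9, 51.2]), array([25.9, 37.1]), np.float64(26.6)]
A [240.  67. 533.] [array([241.3,  58. ]), array([  8.1, 116.1]), np.float64(4.5)]
[100   9 242] [100   6 247]
B [ 350.   53. 3528.] [array([350.7,  52.5]), array([41.2, 92.6]), np.float64(4.7)]
B [ 158.   46. 3250.] [array([158.2,  47.2]), array([46.9, 97.9]), np.float64(5.7)]
B [ 288.   42. 2158.] [array([288. ,  42.5]), array([51., 54.]), np.float64(90.0)]
B [ 154.   80. 1407.] [array([156.8,  85.9]), array([165. ,  88.6]), np.float64(41.7)]
B [ 222.   37. 1230.] [array([221.8,  36.7]), array([38.9, 41. ]), np.float64(45.0)]
B [390.  60. 570.] [array([391.2,  55.7]), array([  9.5, 111.5]), np.float64(3.9)]
[103  10 240] [ 99   7 245]
C red [ 98.8 150.8 119.5]
C red [107.4 160.6  64. ]
C red [101.3 136.3  62. ]
C grey [  91.8  100.5 1109. ] [[79.0, 65.0], [96.0, 63.0], [105.0, 135.0], [87.0, 137.0]]
D red [230.6 127.2 167.5]
D red [229.2 112.4  88. ]
D red [234.7 139.8  87.5]
D grey [ 221.    72.1 1704. ] [[203.0, 35.0], [226.0, 31.0], [239.0, 108.0], [216.0, 113.0]]
```

```bash
cat > m2.py <<'E'
from meas import *
print('----')
wa=dict(slot=(47,58),small=(91,51),large=(145,48),rect=(207,50));wb=dict(slot=(158,46),small=(222,37),large=(288,42),rect=(350.5,53))
wt=dict(slot=(175.4,161),small=(205.7,163.1),large=(235.9,165.6),rect=(266,168.1))
for n in wa:
    X,e=tri(R('A',wa[n]),R('B',wb[n]),ray('top',wt[n]));print(n,X.round(4),round(e,4),plane('top',wt[n],.015).round(4),plane('wrist',wb[n],.015,V['B'][1]).round(4),plane('wrist',wa[n],.015,V['A'][1]).round(4))
show('latch',dict(C=(98.8,150.8),D=(230.6,127.2)))
for k,p in dict(C=[(79,65),(96,63),(105,135),(87,137)],D=[(203,35),(226,31),(239,108),(216,113)]).items():
    f=[plane('wrist',p[i],z,V[k][1]) for i,z in((0,.019),(1,.019),(2,.035),(3,.035))]
    a=(f[0]+f[1])/2;b=(f[2]+f[3])/2;d=a-b;print(k,a.round(4),b.round(4),'yaw',np.degrees(np.arctan2(d[1],d[0])),'len',np.linalg.norm(d[:2]),'w',np.linalg.norm(f[2]-f[3]),np.linalg.norm(f[0]-f[1]))
show('tip mid',dict(C=(87.5,64),D=(214.5,33)));show('root mid',dict(C=(96,136),D=(227.5,110.5)))
# nozzle head yaw: grey mask in A
for x in blobs(V['A'][0],(0,0,140),(180,40,255),(325,30,385,125),150):
    p=cv2.boxPoints(x[3]);g=[plane('wrist',q,.024,V['A'][1]) for q in p];print('noz',p.round(0).tolist(),np.round(g,4).tolist())
    for i in(0,1): d=g[i+1]-g[i];print(np.linalg.norm(d),np.degrees(np.arctan2(d[1],d[0])))
E
python3 m2.py | sed '1,/----/d'
```

```text
slot [0.6381 0.0997 0.0173] 0.0089 [0.6426 0.0994 0.015 ] [0.6296 0.1011 0.015 ] [0.6437 0.1022 0.015 ]
small [0.6364 0.0069 0.0195] 0.0017 [0.636  0.0075 0.015 ] [0.6369 0.0075 0.015 ] [0.6392 0.0097 0.015 ]
large [ 0.6293 -0.0845  0.0166] 0.0014 [ 0.6281 -0.0842  0.015 ] [ 0.6298 -0.0846  0.015 ] [ 0.6308 -0.0839  0.015 ]
rect [ 0.6206 -0.1761  0.0121] 0.0004 [ 0.6203 -0.1756  0.015 ] [ 0.62   -0.1754  0.015 ] [ 0.6199 -0.1769  0.015 ]
latch [0.3544 0.3401 0.0369] err 0.0001 {'C': [98.8, 150.8], 'D': [230.6, 127.2]}
C [0.4896 0.3657 0.019 ] [0.3766 0.3444 0.035 ] yaw 10.694862093733196 len 0.11505014323987446 w 0.03294654865868059 0.032583161697345396
D [0.488  0.3641 0.019 ] [0.377  0.3443 0.035 ] yaw 10.116742373699458 len 0.11276271548601591 w 0.03149716997274978 0.03247957477697574
tip mid [0.4883 0.3638 0.0212] err 0.0009 {'C': [87.5, 64.0], 'D': [214.5, 33.0]}
root mid [0.3768 0.3442 0.0349] err 0.0002 {'C': [96, 136], 'D': [227.5, 110.5]}
noz [[339.0, 80.0], [367.0, 76.0], [372.0, 114.0], [343.0, 117.0]] [[0.5778, -0.3605, 0.024], [0.5864, -0.4038, 0.024], [0.5325, -0.4125, 0.024], [0.525, -0.3685, 0.024]]
0.044185167892099204 -78.81096825882618
0.05457443312431907 -170.80421157757004
noz [[332.0, 36.0], [361.0, 32.0], [366.0, 68.0], [337.0, 72.0]] [[0.641, -0.3508, 0.024], [0.6522, -0.394, 0.024], [0.5991, -0.4018, 0.024], [0.5891, -0.3585, 0.024]]
0.04464678410989361 -75.4498545132731
0.05362163639987452 -171.66433595991543
```

Checks hold: rims at 78.5 mm (text says 78), filter cap side and top at about 67 mm, crevice root 35 mm and tip 21 mm, well floors at 12–19 mm (text says 15). Crevice yaw is +10.4°, nozzle +8.75° and box −4.8°. First I'll grip the crevice tool at (0.3966, 0.348).

servo_tool:
  targets:
    - [[1,1,0.5,-1.6,0,0,0.06],[1,2,1,-3.2,0,0,0.12],[1,3,1.5,-4.8,0,0,0.18],[1,3.5,1.7,-6.4,0,0,0.18],[1,3.5,1.7,-7.5,0,0,0.18]]

```text
time_s: 3.45
tcp_pos: [0.3981, 0.3419, 0.107]
tool_rot: [3.127, 0.276, -0.003]
force: [-0.4, -0.7, -0.9]
finger_gap: 1.001
grasp_force: 0.0
```

servo_tool:
  targets:
    - [[1,0,0,-0.8,0,0,0],[1,0,0,-1.6,0,0,0],[1,0,0,-2.4,0,0,0],[1,0,0,-3.0,0,0,0],[1,0,0,-3.0,0,0,0]]

```text
time_s: 3.95
tcp_pos: [0.3953, 0.3421, 0.0328]
tool_rot: [3.127, 0.278, -0.006]
force: [0.0, -0.1, 0.0]
finger_gap: 1.0
grasp_force: 0.0
```

servo_tool:
  targets:
    - [[-1,0,0,0,0,0,0],[-1,0,0,0,0,0,0],[-1,0,0,0,0,0,0],[-1,0,0,0,0,0,0],[-1,0,0,0,0,0,0]]

```text
time_s: 4.45
tcp_pos: [0.3957, 0.3453, 0.0356]
tool_rot: [-3.128, -0.283, -0.001]
force: [-0.4, 0.2, 0.3]
finger_gap: 0.634
grasp_force: 0.0
```

servo_tool:
  targets:
    - [[-1,0,0,0,0,0,0],[-1,0,0,0,0,0,0],[-1,0,0,0,0,0,0],[-1,0,0,0,0,0,0],[-1,0,0,0,0,0,0]]

```text
time_s: 4.95
tcp_pos: [0.3955, 0.3451, 0.0351]
tool_rot: [-3.129, -0.282, 0.0]
force: [-0.7, 0.5, 0.5]
finger_gap: 0.367
grasp_force: 30.0
```

servo_tool:
  targets:
    - [[-1,0,0,0.3,0,0,0],[-1,0,0,0.8,0,0,0],[-1,0,0,1.6,0,0,0],[-1,0,0,2.4,0,0,0],[-1,0,0,2.9,0,0,0]]

```text
time_s: 5.45
tcp_pos: [0.3965, 0.3455, 0.1102]
tool_rot: [-3.128, -0.282, -0.004]
force: [1.2, 0.3, -1.3]
finger_gap: 0.362
grasp_force: 30.0
```

```bash
python3 snap.py E1; python3 -c "
from rig import manip;s=manip.read_state();print(s['finger_gap'],s['grasp_force'],s['force'])"
```

```text
5.45 [0.3965 0.3455 0.1102] [-3.1276 -0.2819 -0.0044]
0.36481221472717235 29.999651270918548 [0.97371982 1.16079758 1.11695375]
```

View pics/E1.png

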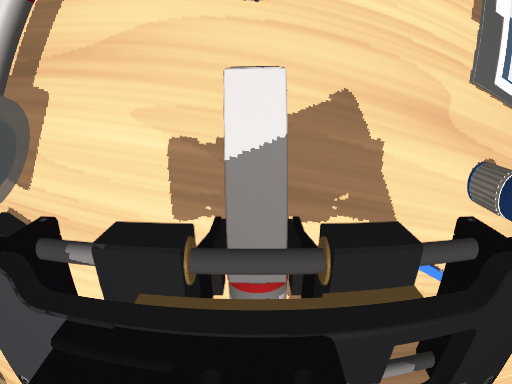

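Held, gap 31.7 mm, aligned with the tool (tip edge at (255,68)). Now carrying it over the slot.

servo_tool:
  targets:
    - [[-1,1.3,-1.35,0.6,0,0,-0.06],[-1,2.6,-2.7,1.2,0,0,-0.12],[-1,3.9,-4.05,1.8,0,0,-0.18],[-1,5.2,-5.4,2,0,0,-0.264],[-1,6.5,-6.7,2,0,0,-0.264]]

```text
time_s: 6.0
tcp_pos: [0.5598, 0.1759, 0.159]
tool_rot: [-3.138, 0.136, -0.004]
force: [0.7, 0.0, -0.9]
finger_gap: 0.368
grasp_force: 30.0
```

servo_tool:
  targets:
    - [[-1,1.3,-1.35,0,0,0,0],[-1,2.6,-2.7,0,0,0,0],[-1,3,-3.12,0,0,0,0],[-1,3,-3.12,0,0,0,0],[-1,3,-3.12,0,0,0,0]]

```text
time_s: 6.5
tcp_pos: [0.632, 0.1, 0.1568]
tool_rot: [-3.138, 0.133, 0.003]
force: [-0.4, -0.1, -0.4]
finger_gap: 0.364
grasp_force: 30.0
```

```bash
python3 snap.py F1
```

```text
6.5 [0.632  0.1    0.1568] [-3.1383e+00  1.3260e-01  3.0000e-03]
```

View pics/F1.png

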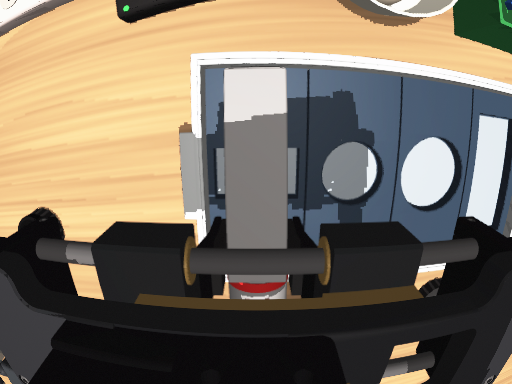

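The tool hovers laterally centred over the slot, with scoop ends visible at (217,171) and (298,171). I'll check the slot centre from the scoops.

Run:
```python
from h import *
import pickle
im,c=pickle.load(open('pics/F1.pkl','rb'))
for b in blobs(im,(0,0,110),(180,40,255),(205,135,225,210),20)+blobs(im,(0,0,110),(180,40,255),(288,135,305,210),20): print(np.round(b[:3],1),cv2.boundingRect(b[4]),plane('wrist',b[:2],.015,c).round(4))
for uv in((257,148),(257,195)): print(plane('wrist',uv,.02,c).round(4))
```

```text
[220.6 170.2 295.5] (217, 148, 8, 46) [0.648  0.1334 0.015 ]
[291.5 169.1 305.5] (288, 148, 9, 45) [0.6432 0.0652 0.015 ]
[0.6671 0.0965 0.02  ]
[0.6216 0.1004 0.02  ]
```

servo_tool:
  targets:
    - [[-1,0.1,0,-1,0,0,0],[-1,0.1,0,-2,0,0,0],[-1,0.1,0,-3,0,0,0],[-1,0.1,0,-3.7,0,0,0],[-1,0.1,0,-4.05,0,0,0]]

```text
time_s: 7.05
tcp_pos: [0.6335, 0.1007, 0.0542]
tool_rot: [3.139, -0.129, -0.005]
force: [0.4, 0.0, -1.1]
finger_gap: 0.364
grasp_force: 30.0
```

servo_tool:
  targets:
    - [[-1,0,0,-0.1,0,0,0],[-1,0,0,-0.15,0,0,0],[-1,0,0,-0.15,0,0,0],[-1,0,0,-0.15,0,0,0],[-1,0,0,-0.15,0,0,0]]

```text
time_s: 7.55
tcp_pos: [0.6362, 0.0994, 0.0535]
tool_rot: [-3.139, 0.132, -0.002]
force: [-0.3, -0.1, -1.0]
finger_gap: 0.367
grasp_force: 30.0
```

servo_tool:
  targets:
    - [[-1,0,0,-0.06,0,0,0],[-1,0,0,-0.12,0,0,0],[-1,0,0,-0.12,0,0,0],[-1,0,0,-0.12,0,0,0],[-1,0,0,-0.12,0,0,0]]

```text
time_s: 8.05
tcp_pos: [0.6359, 0.0994, 0.0501]
tool_rot: [3.139, -0.132, 0.001]
force: [-1.2, -0.7, 5.4]
finger_gap: 0.365
grasp_force: 30.0
```

servo_tool:
  targets:
    - [[-0.1,0,0,0,0,0,0],[-0.1,0,0,0,0,0,0],[-0.1,0,0,0,0,0,0],[-0.1,0,0,0,0,0,0],[-0.1,0,0,0,0,0,0]]

```text
time_s: 8.55
tcp_pos: [0.6354, 0.0994, 0.0493]
tool_rot: [3.139, -0.132, -0.001]
force: [0.7, -1.0, 0.3]
finger_gap: 0.451
grasp_force: 0.0
```

servo_tool:
  targets:
    - [[-0.1,0,0,0.6,0,0,0],[-0.1,0,0,1.4,0,0,0],[1,0,0,2.8,0,0,0],[1,0,0,4.2,0,0,0],[1,0,0,5.6,0,0,0]]

```text
time_s: 9.05
tcp_pos: [0.6355, 0.0994, 0.1922]
tool_rot: [-3.139, 0.132, -0.002]
force: [0.7, -0.3, -0.2]
finger_gap: 0.64
grasp_force: 0.0
```

```bash
python3 snap.py G1
python3 - <<'E'
from h import *
import pickle
im,c=pickle.load(open('pics/G1.pkl','rb'))
T=imaging.get_image('top')
b=im[:260,150:410];cv2.imwrite('pics/G1c.png',np.hstack([cv2.resize(b,(400,400)),cv2.resize(T[115:215,140:240],(400,400))])[:,:,::-1])
E
```

```text
9.05 [0.6355 0.0994 0.1922] [-3.1387e+00  1.3220e-01 -1.5000e-03]
```

View pics/G1c.png

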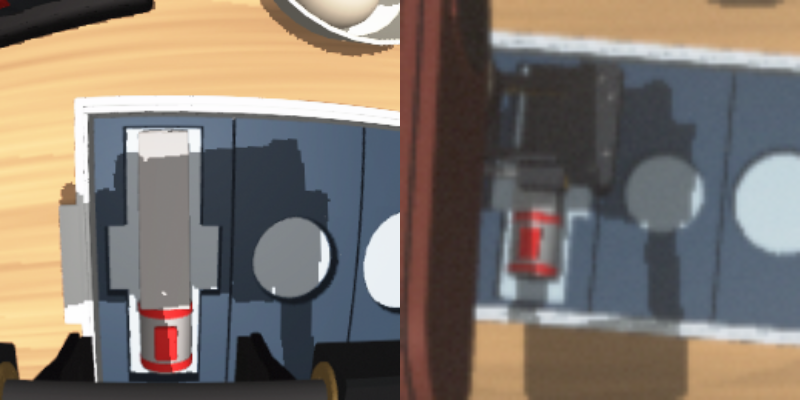

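The crevice tool lies seated in the slot, with pale margin all round (left panel, 125–200). Next is the filter at (0.4506, 0.110).

servo_tool:
  targets:
    - [[1,-1.9,0.1,0,0,0,0],[1,-3.8,0.2,0,0,0,0],[1,-5.7,0.3,-0.5,0,0,0],[1,-7.4,0.42,-1,0,0,0],[1,-7.4,0.42,-2,0,0,0]]

```text
time_s: 9.65
tcp_pos: [0.4464, 0.1105, 0.1399]
tool_rot: [-3.139, 0.13, -0.0]
force: [0.5, -0.7, -0.2]
finger_gap: 0.997
grasp_force: 0.0
```

servo_tool:
  targets:
    - [[1,0,0,-0.8,0,0,0],[1,0,0,-1.6,0,0,0],[1,0,0,-2.4,0,0,0],[1,0,0,-3.2,0,0,0],[1,0,0,-3.2,0,0,0]]

```text
time_s: 10.15
tcp_pos: [0.448, 0.1097, 0.0573]
tool_rot: [3.138, -0.132, -0.008]
force: [-1.0, -0.1, 0.3]
finger_gap: 0.998
grasp_force: 0.0
```

servo_tool:
  targets:
    - [[-1,0.1,0,0.1,0,0,0],[-1,0.1,0,0.1,0,0,0],[-1,0.1,0,0.1,0,0,0],[-1,0.1,0,0.1,0,0,0],[-1,0.1,0,0.1,0,0,0]]

```text
time_s: 10.65
tcp_pos: [0.4533, 0.11, 0.0625]
tool_rot: [-3.139, 0.132, -0.001]
force: [-0.4, -0.0, -0.5]
finger_gap: 0.636
grasp_force: 0.0
```

servo_tool:
  targets:
    - [[-1,0,0,0,0,0,0],[-1,0,0,0,0,0,0],[-1,0,0,0,0,0,0],[-1,0,0,0,0,0,0],[-1,0,0,0,0,0,0]]

```text
time_s: 11.15
tcp_pos: [0.4531, 0.1099, 0.0622]
tool_rot: [3.139, -0.132, 0.0]
force: [-1.0, -0.6, 2.1]
finger_gap: 0.495
grasp_force: 30.0
```

servo_tool:
  targets:
    - [[-1,0,0,0.3,0,0,0],[-1,0,0,0.8,0,0,0],[-1,0,0,1.8,0,0,0],[-1,0,0,2.8,0,0,0],[-1,0,0,3.6,0,0,0]]

```text
time_s: 11.65
tcp_pos: [0.4536, 0.11, 0.1545]
tool_rot: [-3.139, 0.132, -0.003]
force: [0.1, 0.8, -1.0]
finger_gap: 0.498
grasp_force: 30.0
```

servo_tool:
  targets:
    - [[-1,1.6,-0.9,0,0,0,0],[-1,3.2,-1.8,0,0,0,0],[-1,4.8,-2.7,0,0,0,0],[-1,6.4,-3.6,0,0,0,0],[-1,7.38,-4.1,0,0,0,0]]

```text
time_s: 12.15
tcp_pos: [0.6402, 0.0053, 0.1533]
tool_rot: [3.138, -0.134, 0.004]
force: [0.1, 0.4, -1.0]
finger_gap: 0.502
grasp_force: 30.0
```

servo_tool:
  targets:
    - [[-1,0,0,-0.3,0,0,0],[-1,0,0,-1,0,0,0],[-1,0,0,-1.2,0,0,0],[-1,0,0,-1.2,0,0,0],[-1,0,0,-1.2,0,0,0]]

```text
time_s: 12.65
tcp_pos: [0.6373, 0.0079, 0.1228]
tool_rot: [-3.139, 0.131, -0.001]
force: [0.4, -0.2, 0.0]
finger_gap: 0.502
grasp_force: 30.0
```

```bash
python3 snap.py H1
```

```text
12.65 [0.6373 0.0079 0.1228] [-3.1388e+00  1.3150e-01 -5.0000e-04]
```

View pics/H1.png

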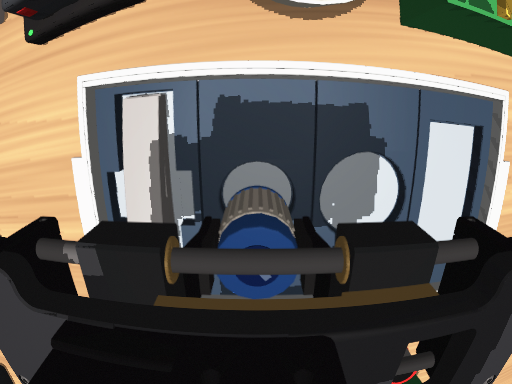

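The filter is over the small round well, which shows behind it symmetrically at (257,175). Lowering.

servo_tool:
  targets:
    - [[-1,0,0,-0.6,0,0,0],[-1,0,0,-1.2,0,0,0],[-1,0,0,-1.6,0,0,0],[-1,0,0,-1.75,0,0,0],[-1,0,0,-1.8,0,0,0]]

```text
time_s: 13.2
tcp_pos: [0.6369, 0.0076, 0.0772]
tool_rot: [-3.139, 0.132, 0.003]
force: [-6.0, 1.5, 12.7]
finger_gap: 0.495
grasp_force: 30.0
```

servo_tool:
  targets:
    - [[-1,0,0,-0.06,0,0,0],[-1,0,0,-0.06,0,0,0],[-1,0,0,-0.06,0,0,0],[-1,0,0,-0.06,0,0,0],[-1,0,0,-0.06,0,0,0]]

```text
time_s: 13.7
tcp_pos: [0.6371, 0.0076, 0.0772]
tool_rot: [-3.139, 0.132, 0.002]
force: [-7.5, 0.7, 15.6]
finger_gap: 0.497
grasp_force: 30.0
```

servo_tool:
  targets:
    - [[0.5,0,0,0.06,0,0,0],[0.5,0,0,0.06,0,0,0],[0.5,0,0,0.06,0,0,0],[0.5,0,0,0.06,0,0,0],[0.5,0,0,0.06,0,0,0]]

```text
time_s: 14.2
tcp_pos: [0.6373, 0.0074, 0.0765]
tool_rot: [-3.139, 0.132, 0.001]
force: [0.5, -0.4, -0.1]
finger_gap: 0.74
grasp_force: 0.0
```

servo_tool:
  targets:
    - [[1,0,0,0.8,0,0,0],[1,0,0,1.8,0,0,0],[1,0,0,2.8,0,0,0],[1,0,0,3.8,0,0,0],[1,0,0,4.5,0,0,0]]

```text
time_s: 14.7
tcp_pos: [0.6382, 0.0073, 0.1915]
tool_rot: [3.139, -0.132, 0.003]
force: [0.5, 0.1, 0.2]
finger_gap: 0.989
grasp_force: 0.0
```

```bash
python3 snap.py I1;  python3 - <<'E'
from h import *
im=cv2.imread('pics/I1.png')[:260,60:460];S=imaging.get_image('scene')[165:285,180:310,::-1]
cv2.imwrite('pics/I1c.png',np.hstack([im,cv2.resize(S,(320,260))]))
E
```

```text
14.7 [0.6382 0.0073 0.1915] [ 3.1387 -0.1323  0.0032]
```

View pics/I1c.png

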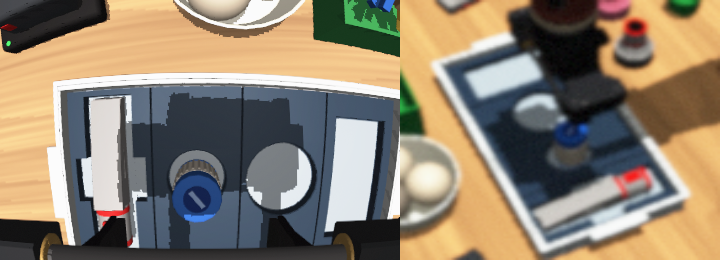

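The filter stands upright in the small well. Next is the grey brush at (0.4452, −0.1294).

servo_tool:
  targets:
    - [[1,-1.6,-1.1,0,0,0,0],[1,-3.2,-2.2,0,0,0,0],[1,-4.8,-3.3,0,0,0,0],[1,-6.4,-4.4,0,0,0,0],[1,-7.72,-5.47,-0.4,0,0,0]]

```text
time_s: 15.3
tcp_pos: [0.4427, -0.13, 0.179]
tool_rot: [3.138, -0.132, 0.0]
force: [0.4, -0.3, -0.3]
finger_gap: 0.999
grasp_force: 0.0
```

servo_tool:
  targets:
    - [[1,0,0,-0.8,0,0,0],[1,0,0,-1.6,0,0,0],[1,0,0,-1.8,0,0,0],[1,0,0,-1.8,0,0,0],[1,0,0,-1.8,0,0,0]]

```text
time_s: 15.8
tcp_pos: [0.4448, -0.1292, 0.1348]
tool_rot: [-3.139, 0.131, -0.0]
force: [-0.0, 0.7, 0.7]
finger_gap: 1.0
grasp_force: 0.0
```

Aligned. Descending 67 mm and closing.

servo_tool:
  targets:
    - [[1,0,0,-0.8,0,0,0],[1,0,0,-1.6,0,0,0],[1,0,0,-2.3,0,0,0],[1,0,0,-2.68,0,0,0],[1,0,0,-2.68,0,0,0]]

```text
time_s: 16.3
tcp_pos: [0.4441, -0.1289, 0.0669]
tool_rot: [-3.138, 0.131, 0.002]
force: [-0.1, 0.2, 0.0]
finger_gap: 1.0
grasp_force: 0.0
```

servo_tool:
  targets:
    - [[-1,0,0,0,0,0,0],[-1,0,0,0,0,0,0],[-1,0,0,0,0,0,0],[-1,0,0,0,0,0,0],[-1,0,0,0,0,0,0]]

```text
time_s: 16.8
tcp_pos: [0.4447, -0.1294, 0.0679]
tool_rot: [3.139, -0.132, 0.001]
force: [0.1, -0.3, 0.1]
finger_gap: 0.628
grasp_force: 0.0
```

servo_tool:
  targets:
    - [[-1,0,0,0,0,0,0],[-1,0,0,0,0,0,0],[-1,0,0,0,0,0,0],[-1,0,0,0,0,0,0],[-1,0,0,0,0,0,0]]

```text
time_s: 17.3
tcp_pos: [0.4445, -0.1293, 0.0675]
tool_rot: [-3.139, 0.132, 0.0]
force: [0.7, -0.1, 1.0]
finger_gap: 0.411
grasp_force: 30.0
```

servo_tool:
  targets:
    - [[-1,0,0,0.3,0,0,0],[-1,0,0,0.8,0,0,0],[-1,0,0,1.8,0,0,0],[-1,0,0,2.8,0,0,0],[-1,0,0,3.8,0,0,0]]

```text
time_s: 17.8
tcp_pos: [0.4446, -0.1294, 0.1646]
tool_rot: [3.138, -0.132, 0.001]
force: [0.2, 0.3, -0.6]
finger_gap: 0.403
grasp_force: 30.0
```

servo_tool:
  targets:
    - [[-1,1.7,0.4,0,0,0,0],[-1,3.4,0.8,0,0,0,0],[-1,5.1,1.2,0,0,0,0],[-1,6.8,1.6,0,0,0,0],[-1,7.38,1.8,0,0,0,0]]

```text
time_s: 18.3
tcp_pos: [0.6325, -0.0834, 0.1638]
tool_rot: [3.139, -0.13, 0.005]
force: [-1.3, -1.5, -1.2]
finger_gap: 0.401
grasp_force: 30.0
```

servo_tool:
  targets:
    - [[-1,0,0,-0.6,0,0,0],[-1,0,0,-1.2,0,0,0],[-1,0,0,-1.5,0,0,0],[-1,0,0,-1.5,0,0,0],[-1,0,0,-1.5,0,0,0]]

```text
time_s: 18.8
tcp_pos: [0.6282, -0.0847, 0.1248]
tool_rot: [-3.139, 0.133, 0.001]
force: [0.1, -1.0, 0.0]
finger_gap: 0.405
grasp_force: 30.0
```

```bash
python3 snap.py J1
```

```text
18.8 [ 0.6282 -0.0847  0.1248] [-3.1386e+00  1.3330e-01  1.3000e-03]
```

View pics/J1.png

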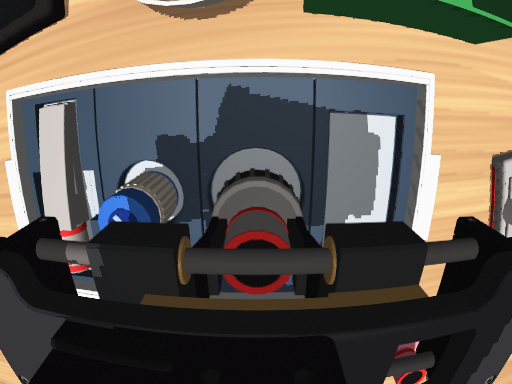

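The brush is centred over the large round well (256,170). Lowering.

servo_tool:
  targets:
    - [[-1,0,0,-0.6,0,0,0],[-1,0,0,-1.2,0,0,0],[-1,0,0,-1.5,0,0,0],[-1,0,0,-1.65,0,0,0],[-1,0,0,-1.73,0,0,0]]

```text
time_s: 19.35
tcp_pos: [0.628, -0.084, 0.0827]
tool_rot: [-3.138, 0.132, 0.005]
force: [-13.6, 2.8, 21.8]
finger_gap: 0.406
grasp_force: 30.0
```

servo_tool:
  targets:
    - [[-1,0,0,-0.04,0,0,0],[-1,0,0,-0.04,0,0,0],[-1,0,0,-0.04,0,0,0],[-1,0,0,-0.04,0,0,0],[-1,0,0,-0.04,0,0,0]]

```text
time_s: 19.85
tcp_pos: [0.6281, -0.084, 0.0828]
tool_rot: [-3.139, 0.132, 0.004]
force: [-10.9, 2.3, 16.8]
finger_gap: 0.409
grasp_force: 30.0
```

servo_tool:
  targets:
    - [[0.2,0,0,0.04,0,0,0],[0.2,0,0,0.04,0,0,0],[0.2,0,0,0.04,0,0,0],[0.2,0,0,0.04,0,0,0],[0.2,0,0,0.04,0,0,0]]

```text
time_s: 20.35
tcp_pos: [0.6289, -0.0843, 0.0814]
tool_rot: [-3.139, 0.132, 0.001]
force: [-0.4, 0.7, -0.6]
finger_gap: 0.595
grasp_force: 0.0
```

servo_tool:
  targets:
    - [[1,0,0,0.8,0,0,0],[1,0,0,1.8,0,0,0],[1,0,0,2.8,0,0,0],[1,0,0,3.8,0,0,0],[1,0,0,4.5,0,0,0]]

```text
time_s: 20.85
tcp_pos: [0.6297, -0.0845, 0.1963]
tool_rot: [3.138, -0.132, 0.003]
force: [0.2, -0.3, 0.5]
finger_gap: 0.954
grasp_force: 0.0
```

```bash
python3 snap.py K1;  python3 - <<'E'
from h import *
import meas as m,pickle
m.V['K']=pickle.load(open('pics/K1.pkl','rb'))
im=cv2.imread('pics/K1.png');print('----')
try:
    uv,e=m.hole('K',(215,180,300,300));print(uv,e,plane('wrist',uv,.0935,m.V['K'][1]))
except Exception as x: print(x)
E
```

```text
20.85 [ 0.6297 -0.0845  0.1963] [ 3.1383 -0.1322  0.0033]
brush [ 0.4452 -0.1294  0.0785] err 0.0003 {'A': [165.4, 182.0], 'B': [325.6, 181.5], 'C': [432.9, 90.8]}
nozzle [ 0.5871 -0.382   0.0787] err 0.0001 {'A': [366.9, 70.9], 'B': [487.8, 90.9]}
cap [0.4506 0.11   0.0671] err 0.0004 {'A': [31.7, 177.9], 'B': [143.0, 174.3], 'C': [252.8, 73.9], 'D': [405.0, 63.0]}
A [ 207.   50. 3965.] [array([206.6,  49.4]), array([44.8, 94.9]), np.float64(4.9)]
A [  47.   58. 1886.] [array([46.9, 57.4]), array([ 27.7, 104.7]), np.float64(5.0)]
A [ 145.   48. 1748.] [array([145. ,  48.3]), array([43.5, 52.1]), np.float64(33.7)]
A [ 73.  94. 969.] [array([109. ,  59.5]), array([188., 119.]), np.float64(-0.0)]
A [ 91.  51. 734.] [array([90.9, 51.2]), array([25.9, 37.1]), np.float64(26.6)]
A [240.  67. 533.] [array([241.3,  58. ]), array([  8.1, 116.1]), np.float64(4.5)]
[100   9 242] [100   6 247]
B [ 350.   53. 3528.] [array([350.7,  52.5]), array([41.2, 92.6]), np.float64(4.7)]
B [ 158.   46. 3250.] [array([158.2,  47.2]), array([46.9, 97.9]), np.float64(5.7)]
B [ 288.   42. 2158.] [array([288. ,  42.5]), array([51., 54.]), np.float64(90.0)]
B [ 154.   80. 1407.] [array([156.8,  85.9]), array([165. ,  88.6]), np.float64(41.7)]
B [ 222.   37. 1230.] [array([221.8,  36.7]), array([38.9, 41. ]), np.float64(45.0)]
B [390.  60. 570.] [array([391.2,  55.7]), array([  9.5, 111.5]), np.float64(3.9)]
[103  10 240] [ 99   7 245]
C red [ 98.8 150.8 119.5]
C red [107.4 160.6  64. ]
C red [101.3 136.3  62. ]
C grey [  91.8  100.5 1109. ] [[79.0, 65.0], [96.0, 63.0], [105.0, 135.0], [87.0, 137.0]]
D red [230.6 127.2 167.5]
D red [229.2 112.4  88. ]
D red [234.7 139.8  87.5]
D grey [ 221.    72.1 1704. ] [[203.0, 35.0], [226.0, 31.0], [239.0, 108.0], [216.0, 113.0]]
----
[256.34300232 196.51288986] (31.104677200317383, 32.94074249267578) [ 0.62896746 -0.08439988  0.0935    ]
```

The brush rim is back at (0.629, −0.0844), centred. Next is the nozzle at (0.5871, −0.382), with the gripper turned to its yaw.

servo_tool:
  targets:
    - [[1,-0.28,-1.95,0,0,0,0.06],[1,-0.56,-3.9,0,0,0,0.12],[1,-0.84,-5.85,0,0,0,0.18],[1,-1.1,-7.8,0,0,0,0.237],[1,-1.4,-9.7,0,0,0,0.237]]

```text
time_s: 21.4
tcp_pos: [0.5933, -0.3286, 0.1933]
tool_rot: [-3.132, -0.242, 0.001]
force: [0.1, 0.1, 0.4]
finger_gap: 0.998
grasp_force: 0.0
```

servo_tool:
  targets:
    - [[1,-0.15,-1.1,0,0,0,0],[1,-0.3,-2.2,0,0,0,0],[1,-0.3,-2.2,-1,0,0,0],[1,-0.3,-2.2,-2,0,0,0],[1,-0.3,-2.2,-2,0,0,0]]

```text
time_s: 21.9
tcp_pos: [0.5837, -0.3802, 0.1383]
tool_rot: [-3.126, -0.238, 0.01]
force: [-0.4, 0.9, -1.1]
finger_gap: 1.001
grasp_force: 0.0
```

```bash
python3 snap.py L1
python3 - <<'E'
from h import *
import pickle
im,c=pickle.load(open('pics/L1.pkl','rb'))
for x in blobs(im,(0,0,110),(180,40,255),(200,60,320,215),150): print(cv2.boxPoints(x[3]).round(0).tolist(),x[2])
E
```

```text
21.9 [ 0.5837 -0.3802  0.1383] [-3.1261 -0.2382  0.0104]
[[235.0, 176.0], [236.0, 118.0], [285.0, 119.0], [284.0, 177.0]] 1334.0
[[244.0, 144.0], [276.0, 144.0], [276.0, 171.0], [244.0, 171.0]] 728.0
```

View pics/L1.png

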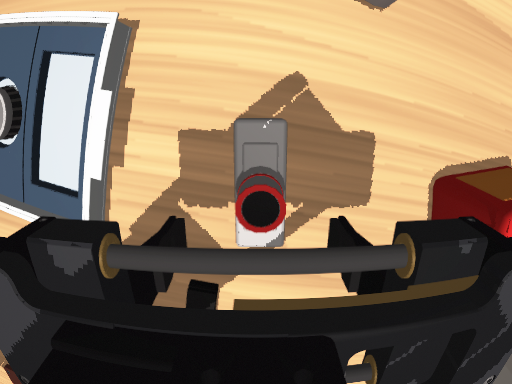

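The gripper is aligned with the nozzle head (edges vertical at x 235 and 285) and the rim is at (261,209). Descending and gripping.

servo_tool:
  targets:
    - [[1,0.1,-0.08,-0.8,0,0,0],[1,0.1,-0.08,-1.6,0,0,0],[1,0.1,-0.08,-2.4,0,0,0],[1,0.1,-0.08,-2.75,0,0,0],[1,0.1,-0.08,-2.75,0,0,0]]

```text
time_s: 22.45
tcp_pos: [0.5885, -0.3831, 0.0739]
tool_rot: [-3.131, -0.24, 0.003]
force: [0.7, 0.7, -0.4]
finger_gap: 1.003
grasp_force: 0.0
```

servo_tool:
  targets:
    - [[-1,0,0,0,0,0,0],[-1,0,0,0,0,0,0],[-1,0,0,0,0,0,0],[-1,0,0,0,0,0,0],[-1,0,0,0,0,0,0]]

```text
time_s: 22.95
tcp_pos: [0.5892, -0.384, 0.0761]
tool_rot: [3.132, 0.24, 0.001]
force: [0.2, -0.7, -0.5]
finger_gap: 0.631
grasp_force: 0.0
```

servo_tool:
  targets:
    - [[-1,0,0,0,0,0,0],[-1,0,0,0,0,0,0],[-1,0,0,0,0,0,0],[-1,0,0,0,0,0,0],[-1,0,0,0,0,0,0]]

```text
time_s: 23.45
tcp_pos: [0.589, -0.3837, 0.0755]
tool_rot: [-3.132, -0.24, 0.0]
force: [-0.4, 0.1, 0.2]
finger_gap: 0.405
grasp_force: 29.7
```

servo_tool:
  targets:
    - [[-1,0,0,0.3,0,0,0],[-1,0,0,0.8,0,0,0],[-1,0,0,1.8,0,0,0],[-1,0,0,2.8,0,0,0],[-1,0,0,4,0,0,0]]

```text
time_s: 23.95
tcp_pos: [0.5888, -0.3837, 0.177]
tool_rot: [-3.132, -0.24, 0.0]
force: [0.5, -0.6, -0.1]
finger_gap: 0.403
grasp_force: 29.7
```

servo_tool:
  targets:
    - [[-1,0.27,1.7,0,0,0,-0.06],[-1,0.54,3.4,0,0,0,-0.12],[-1,0.81,5.1,0,0,0,-0.18],[-1,1.08,6.8,0,0,0,-0.232],[-1,1.34,8.3,0,0,0,-0.232]]

```text
time_s: 24.45
tcp_pos: [0.623, -0.1744, 0.1772]
tool_rot: [3.139, -0.126, 0.003]
force: [0.0, -0.2, -0.6]
finger_gap: 0.408
grasp_force: 29.7
```

servo_tool:
  targets:
    - [[-1,0,0,-0.6,0,0,0],[-1,0,0,-1.2,0,0,0],[-1,0,0,-1.6,0,0,0],[-1,0,0,-1.6,0,0,0],[-1,0,0,-1.6,0,0,0]]

```text
time_s: 24.95
tcp_pos: [0.622, -0.1775, 0.135]
tool_rot: [-3.139, 0.127, 0.002]
force: [-0.5, 0.1, 0.2]
finger_gap: 0.407
grasp_force: 29.7
```

```bash
python3 snap.py M1
```

```text
24.95 [ 0.622  -0.1775  0.135 ] [-3.1387e+00  1.2710e-01  1.7000e-03]
```

View pics/M1.png

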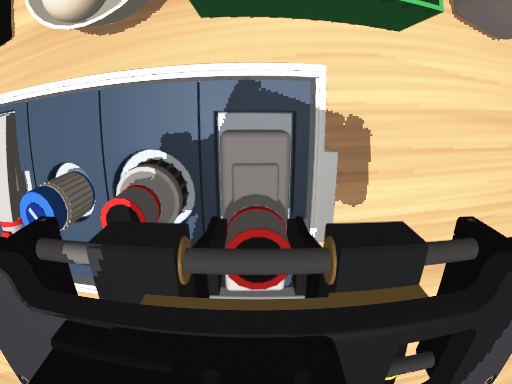

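The nozzle head (220–292 px) is centred over the rectangle (217–294). Lowering.

servo_tool:
  targets:
    - [[-1,0,0,-0.6,0,0,0],[-1,0,0,-1.2,0,0,0],[-1,0,0,-1.55,0,0,0],[-1,0,0,-1.7,0,0,0],[-1,0,0,-1.78,0,0,0]]

```text
time_s: 25.5
tcp_pos: [0.622, -0.176, 0.0904]
tool_rot: [-3.139, 0.124, 0.002]
force: [-3.8, 0.5, 5.9]
finger_gap: 0.406
grasp_force: 29.7
```

servo_tool:
  targets:
    - [[-1,0,0,-0.03,0,0,0],[-1,0,0,-0.03,0,0,0],[-1,0,0,-0.03,0,0,0],[-1,0,0,-0.03,0,0,0],[-1,0,0,-0.03,0,0,0]]

```text
time_s: 26.0
tcp_pos: [0.6227, -0.1763, 0.0905]
tool_rot: [3.139, -0.124, 0.001]
force: [0.0, 1.0, -0.4]
finger_gap: 0.404
grasp_force: 29.7
```

servo_tool:
  targets:
    - [[-1,0,0,-0.04,0,0,0],[-1,0,0,-0.08,0,0,0],[-1,0,0,-0.08,0,0,0],[-1,0,0,-0.08,0,0,0],[-1,0,0,-0.08,0,0,0]]

```text
time_s: 26.5
tcp_pos: [0.6228, -0.1763, 0.0903]
tool_rot: [3.139, -0.124, 0.001]
force: [-4.6, 3.0, 10.3]
finger_gap: 0.404
grasp_force: 29.6
```

servo_tool:
  targets:
    - [[0.2,0,0,0,0,0,0],[0.2,0,0,0,0,0,0],[0.2,0,0,0,0,0,0],[0.2,0,0,0,0,0,0],[0.2,0,0,0,0,0,0]]

```text
time_s: 27.0
tcp_pos: [0.6224, -0.1763, 0.088]
tool_rot: [-3.139, 0.124, 0.001]
force: [1.1, -0.2, -0.0]
finger_gap: 0.593
grasp_force: 0.0
```

servo_tool:
  targets:
    - [[0.2,0,0,0.8,0,0,0],[0.2,0,0,1.8,0,0,0],[0.2,0,0,3.4,0,0,0],[0.2,0,0,5,0,0,0],[0.2,0,0,6.6,0,0,0]]

```text
time_s: 27.5
tcp_pos: [0.6223, -0.1763, 0.2546]
tool_rot: [-3.139, 0.124, 0.001]
force: [0.5, -0.3, -0.1]
finger_gap: 0.595
grasp_force: 0.0
```

servo_tool:
  targets:
    - [[0.2,-1,-1,0,0,0,0],[0.2,-2,-2,0,0,0,0],[0.2,-3.2,-3.2,0,0,0,0],[0.2,-4.4,-4.4,0,0,0,0],[0.2,-5.6,-5.6,0,0,0,0]]

```text
time_s: 28.0
tcp_pos: [0.4813, -0.3172, 0.2533]
tool_rot: [3.139, -0.124, 0.0]
force: [0.3, -0.6, 0.6]
finger_gap: 0.598
grasp_force: 0.0
```

```bash
python3 snap.py N1
python3 - <<'E'
from h import *
T=imaging.get_image('top');S=imaging.get_image('scene')
cv2.imwrite('pics/end.png',np.hstack([cv2.resize(T[110:220,140:300],(400,275)),cv2.resize(S[155:295,165:345],(353,275))])[:,:,::-1])
red=((172,130,90),(8,255,255))
for n,bt,bs in(("brush",(225,145,248,185),(218,180,250,225)),("nozzle",(253,145,280,185),(205,165,245,205))):
    a=blobs(T,*red,bt,3);b=blobs(S,*red,bs,3)
    if a and b: print(n,a[0][:3],b[0][:3],tri(ray('top',a[0][:2]),ray('scene',b[0][:2])))
a=blobs(T,(105,160,120),(125,255,255),(190,140,222,185),3);b=blobs(S,(105,160,120),(125,255,255),(230,190,275,245),3)
print(a and b and tri(ray('top',a[0][:2]),ray('scene',b[0][:2])))
E
```

```text
28.0 [ 0.4813 -0.3172  0.2533] [ 3.1389e+00 -1.2360e-01  2.0000e-04]
brush (234.8157051282051, 161.6554487179487, 104.0) (236.4990476190476, 203.35047619047617, 87.5) (array([ 0.62611463, -0.08467406,  0.09522567]), np.float64(0.0005521364066058459))
nozzle (266.4842454394693, 164.2222222222222, 100.5) (236.7058823529412, 201.08823529411765, 34.0) (array([ 0.61205264, -0.16186917,  0.0207861 ]), np.float64(0.02408764228141517))
(array([0.63141959, 0.00814461, 0.08500059]), np.float64(0.00044656017684501057))
```

View pics/end.png

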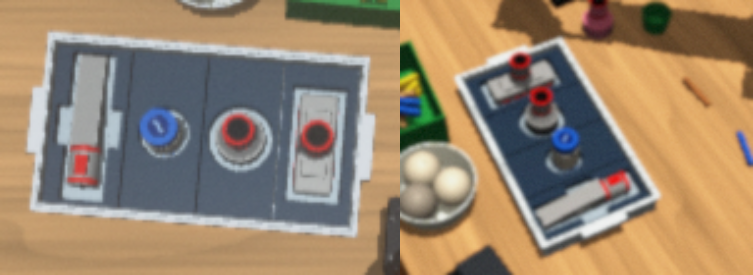

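All four sit in their wells: crop (85,125) crevice, (160,130) filter, (238,135) brush, (316,140) nozzle. The brush rim triangulates to 95 mm (93.5 expected seated) and the filter cap to 85 mm. The crevice tool and nozzle each made contact at the expected seated depth. The gripper is clear of everything, so I'm handing in.

```bash
python3 -c "
from rig import hand_in;print(hand_in())"
```

```text
the job is handed in; nothing more can be done
None
```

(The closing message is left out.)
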